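# Draw the barrel bolt of the long blade case

## Robot

A 7-joint arm with a two-finger parallel gripper is mounted at the origin on the work surface. World frame = base frame: x ahead of the robot, y to its left, z up, the work surface at z = 0. Lengths are in m, angles in rad, forces in N, time in s.
With the tool pointing down it reaches from about 0.4 to 0.85 m from the base axis. Payload 4.5 kg.
Tool frame: the origin (TCP) lies between the finger pads; the fingertips stand 19 mm ahead of it and the grasp point (between the pads) is the TCP (r.nose_length is the distance from the TCP to the fingertips, in m); z points along the fingers, x is the direction in which the jaws open and shut, and the axes are right-handed (so a half turn about z gives the same grasp; the last joint's range is limited). The gripper opens to 88 mm and grips with 3 to 60 N. Pads are 18 mm wide; open, the fingers measure 123 mm over their backs; the gripper's body (75 mm by 187 mm) begins 45 mm behind the grasp point.
Start: joints at [-1.102, 0.689, -0.195, 1.565, 0.157, 0.902, -0.215], TCP at [0.263, 0.567, 0.258] pointing down, gripper open.
Joint ranges: [-3.01, 3.01], [-0.46, 2.08], [-1.47, 1.51], [0.13, 2.56], [-1, 4.14], [0.04, 2.09], [-2.66, 2.66]. Speed limits (rad/s): [2.57, 2.57, 3.14, 3.14, 3.14, 3.14, 3.14].

## Interface

Orientations are given as a unit quaternion [x, y, z, w].
In Python, from plant import get_state, vision, r gives the robot as it stands.
- The arm moves only by the tool play_rows, never from a script. Its argument "deltas" is a list that holds one entry, the list of rows, each a list of 7 numbers: the gripper command: -1 is fully open, 1 is shut, values between are in proportion, then the shift along the tool's x, y, z normalised to -1 to 1, where 1 is 300 mm, then the turn, a rotation vector about the tool's x, y, z normalised to -1 to 1, where 1 is pi rad. A call has 1 to 5 rows; each row is the pose to reach, as a shift and turn from the pose measured when the call began, along the tool's axes at that moment, turning the shorter way round; what a row does not reach only later rows make up. A row lasts 1/8 s, in which the tool goes at most 62.5 mm and 10.7 degrees, less where a joint would pass 70% of its speed; a pose out of reach is approached as far as the arm can. A call with a number of a shift or a turn outside -1 to 1 is refused whole. A call with a gripper value outside its range is refused whole. The fingers move at their own pace and stop on an object; "force" is the grip in N (left out, the last holds). Time passes only in rows, so rows that repeat a pose let the fingers close. It gives the time, the measured TCP pose, the force and the opening at its end, in the units of the state.
- get_state(): the state, without advancing time (a new reading comes with each control period).
- vision.snapshot(name): name is "side" or "top"; returns the picture (384x512x3 uint8, red, green, blue); there is no depth.
- vision.camera_model(name): a dict with "vfov" (degrees; the focal length in pixels is half the picture's height over the tangent of half this angle, whatever the lens; pixels are square), "cx", "cy" (the principal point, pixels), "k1" (the pictures are not rectified: a ray, as slopes to the right and down, at radius r is drawn at 1 + k1 r^2 times it, then the intrinsics apply), "world_to_cam" (4x4, takes a point from world to camera coordinates). Camera axes: x right, y up, looking along -z (the intrinsics and any distortion apply to the point x, -y, -z); pixel columns grow to the right and rows downward; lengths in m; the calibration is good to about 2 mm. A picture is of the moment at which its call begins. camera_model takes no time and is no camera call.
- r.finish_job(): hands the job in, once; it reports no verdict.
The state is a dict: "clock": time; "q": joint angles; "qd": joint speeds; "joint_torque": joint torques, N m; "tool_pos": TCP position; "eef_rot": TCP orientation; "contact_force": force on the tool from outside, world axes, zero at the start; "moment": the same for the moment, N m; "opening": opening from 0.0 (shut) to 1.0 (fully open).
Only numpy, scipy, OpenCV 4.12 (cv2) and the standard library are available. Lean on these libraries where they do the work, as an engineer would, in place of code of your own. Each camera call takes 0.05 s, during which the arm holds its last target.

## Task

Unbolt the long blade case on the tatami table so that its lid can be opened: lift the bolt's black-knobbed handle up out of its notch, slide the bolt all the way back out of its keeper, and let go. Leave the bolt of the shorter, squarer case as it is.

Things in the scene. Friction and masses are not known exactly. Their poses are not given: they have to be found in the camera images.
- long_case: Long blade case, fixed: grey steel with an aluminium lid, 130 (x) x 340 (y) x 70 mm; origin at the centre of its underside, z up, y along its length. On its lid lies a barrel bolt parallel to its y, axis at x = 30, z = 92 mm. Beside it stands a steel guard plate (x 7 to 13 mm, top z = 108, y -17 to 36) with a 15 mm notch at y = 0 that holds the handle.
- long_case_bolt (a joint): Travel of the long case's bolt, in m: 0 shut (in its keeper), 0.05 fully drawn at its stop. It draws towards the case's +y; friction about 2 N, no spring.
- long_case_lever (a joint): Swing of that bolt's handle about the bolt's axis, in rad: at 0 the arm leans to the case's -x, 15 degrees above level, in the notch; at 1.4, its limit, it stands just past upright. About 1 N at the knob; stays where left. It clears the notch and guard from about 0.7: bring it near upright before sliding. The arm is 9 mm thick, 65 mm from the bolt's axis to the knob's centre.
- long_case_knob (a point): Centre of the black ball knob, 24 mm across, on the long case's bolt handle; it moves with the handle and bolt. Shut, it is at y = 0 of the case, 109 to 119 mm above the table, its underside 26 mm or more above the lid, with room for a finger on either side along y: pinch it there from above; it turns between the fingers as the handle swings.
- short_case_knob (a point): Centre of the like black knob on the like bolt of the other, shorter and squarer case (150 x 190 x 70 mm, same steel). It is to stay shut.

How it is judged:
By the outcome, as a careful person would: the job done as asked, in the order asked, and still so for the second after the job is handed in, with the robot touching nothing.
It also fails if it takes over 35 s, if anything falls off the work surface, if the arm or the gripper's body presses on something with over 40 N, if the wrist force passes 120 N, or if a joint passes its speed limit or range.

## Working session

There is one attempt and no reset: what is moved stays moved. The work goes in short steps, Python scripts to look and compute and a tool call to move; the robot and the scene stay as the last step left them, time stands still between calls to the robot, and variables do not carry over. Pictures are saved under pics/ and viewed, and the job is handed in when it is done.

Besides the shell and the picture viewer there is one more tool, called as name(argument=value, ...) on one line, values as JSON. play_rows: Moves the arm, as the interface text tells. Scaled input: -1 to 1 covers 300 mm each way for a shift and pi rad each way for a turn. Its arguments: {"type":"object","properties":{"deltas":{"type":"array"},"force":{"type":"number"}},"required":["deltas"]}

```bash
ls; mkdir -p pics
python3 - <<'E'
from plant import get_state, vision, r
import cv2
for n in("side","top"):
    im=vision.snapshot(n); cv2.imwrite(f"pics/{n}0.png",im[:,:,::-1])
    print(n,vision.camera_model(n))
s=get_state();print(s, r.nose_length)
E
```

```text
pics
side {'vfov': 46.33524659601761, 'cx': 251.64702473998747, 'cy': 183.61554809877, 'k1': -0.04446017666459191, 'world_to_cam': array([[ 0.99664492, -0.07967594, -0.01872544, -0.56911184],
       [ 0.06224517,  0.5892957 ,  0.80551605, -0.09987521],
       [-0.05314542, -0.80397905,  0.59227801, -0.97528002],
       [ 0.        ,  0.        ,  0.        ,  1.        ]])}
top {'vfov': 52.51405667906617, 'cx': 256.21473970569787, 'cy': 187.59066030958914, 'k1': -0.04270805020966456, 'world_to_cam': array([[ 0.00684925, -0.99996533,  0.00473506,  0.0056971 ],
       [ 0.99739622,  0.00717145,  0.07175899, -0.5720076 ],
       [-0.07179046,  0.00423124,  0.99741076, -0.876131  ],
       [ 0.        ,  0.        ,  0.        ,  1.        ]])}
{'clock': 0.1, 'q': array([-1.10222471,  0.68987421, -0.19451949,  1.56618665,  0.15731936,
        0.90248478, -0.21511418]), 'qd': array([-0.00042662, -0.00222144, -0.00057437, -0.00280546, -0.00023636,
       -0.00061019,  0.00148798]), 'joint_torque': array([-2.16930595e-03, -5.28493309e+01, -1.27143569e+00, -1.53838599e+01,
       -5.26443729e-02,  1.85344332e-03,  3.48564254e-05]), 'tool_pos': array([0.26308023, 0.56637931, 0.25702058]), 'eef_rot': array([ 8.42953599e-01,  5.37985707e-01, -6.21304765e-04,  4.72297236e-04]), 'contact_force': array([ 0.21899124,  0.26751176, -0.62592706]), 'moment': array([ 0.00396354,  0.05756074, -0.01804223]), 'opening': 0.998719178466053} 0.019
```

View pics/side0.png

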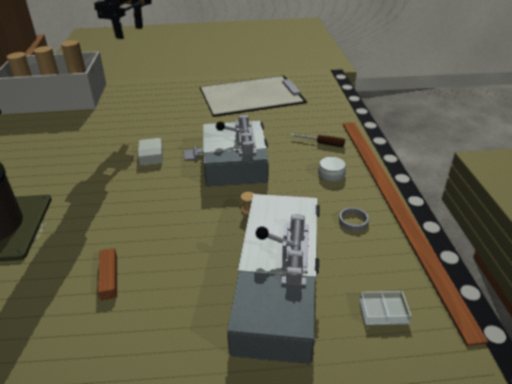

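View pics/top0.png

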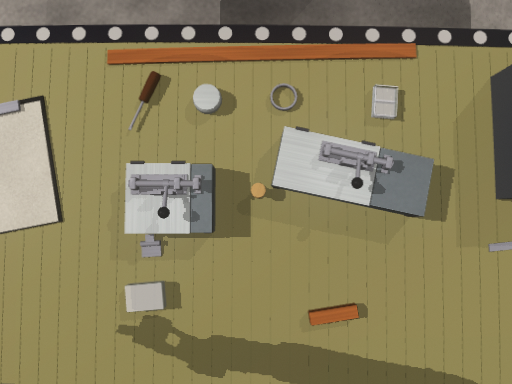

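```bash
cat > h.py <<'E'
import numpy as np, cv2
from plant import get_state, vision, r
from scipy.optimize import least_squares
def K(m): f=192/np.tan(np.radians(m['vfov']/2)); return f
def proj(m,P):
    c=m['world_to_cam']@np.r_[P,1]; s=np.array([c[0],-c[1]])/-c[2]
    s=s*(1+m['k1']*(s@s)); return s*K(m)+[m['cx'],m['cy']]
def ray(m,uv):
    d=(np.array(uv,float)-[m['cx'],m['cy']])/K(m); s=d.copy()
    for _ in range(30): s=d/(1+m['k1']*(s@s))
    R=m['world_to_cam'][:3,:3];t=m['world_to_cam'][:3,3]
    return -R.T@t, R.T@np.array([s[0],-s[1],-1])
def plane(n,uv,z):
    o,d=ray(vision.camera_model(n),uv); return o+d*(z-o[2])/d[2]
def tri(a,b):
    ms=[vision.camera_model('side'),vision.camera_model('top')]
    f=lambda P:np.r_[proj(ms[0],P)-a,proj(ms[1],P)-b]
    s=least_squares(f,[.55,-.2,.1]); return s.x,s.fun
def blobs(im,box,th=45,ch=None):
    x0,y0,x1,y1=box
    m=(im[y0:y1,x0:x1].max(2)<th).astype(np.uint8)
    n,l,st,c=cv2.connectedComponentsWithStats(m)
    return [(c[i]+[x0,y0],st[i].tolist()) for i in range(1,n) if st[i][4]>15]
E
python3 - <<'E'
from h import *
s=cv2.imread('pics/side0.png');t=cv2.imread('pics/top0.png')
a=cv2.resize(s[180:360,220:340],None,fx=3.3,fy=3.3,interpolation=3)
b=cv2.resize(t[110:230,260:450],None,fx=4,fy=4,interpolation=3)
cv2.imwrite('pics/sz.png',a);cv2.imwrite('pics/tz.png',b)
A=blobs(s,(245,215,285,250));B=blobs(t,(340,165,375,200))
print(A,B)
A=max(A,key=lambda k:k[1][4]);B=max(B,key=lambda k:k[1][4])
print(tri(A[0],B[0]))
E
```

```text
[(array([261.85858586, 232.87878788]), [12, 13, 11, 11, 99])] [(array([357.15789474, 182.98245614]), [12, 13, 10, 10, 57])]
(array([ 0.57548529, -0.19791783,  0.1184447 ]), array([ 0.17853023, -0.02262153, -0.00426208,  0.21417956]))
```

View pics/sz.png

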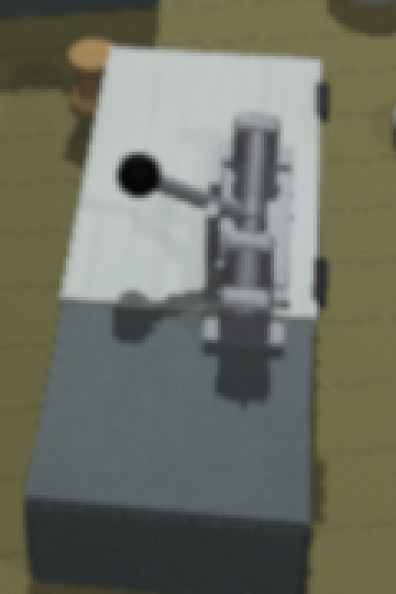

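View pics/tz.png

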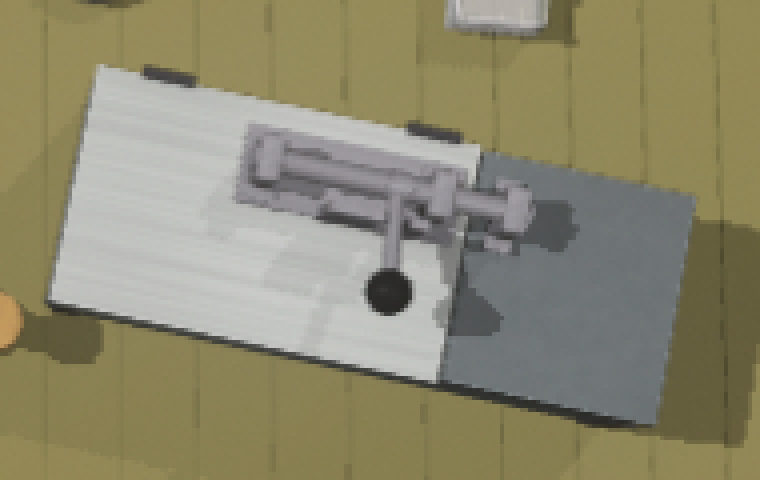

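Run:
```python
from h import *
C=[plane('top',(u/4+260-.4,v/4+110-.4),.07) for u,v in [(97,65),(695,197),(657,425),(48,302)]]
C=np.array(C)[:,:2];print(C)
print([np.linalg.norm(C[i]-C[(i+1)%4]) for i in range(4)])
c=C.mean(0)
y=(C[0]-C[1])+(C[3]-C[2]);y/=np.linalg.norm(y);x=np.array([y[1],-y[0]])
print('c',c,'y',y,'x',x,np.degrees(np.arctan2(-y[0],y[1])))
k=np.array([.5755,-.1979]);print('knob in case',(k-c)@x,(k-c)@y)
from scipy.spatial.transform import Rotation as R
s=get_state();M=R.from_quat(s['eef_rot']).as_matrix();print(M)
```

```text
[[ 0.7053256  -0.05008125]
 [ 0.63498889 -0.38170125]
 [ 0.50905358 -0.35720354]
 [ 0.57407255 -0.02354813]]
[np.float64(0.3389971584714395), np.float64(0.1282959032671759), np.float64(0.33993146414865216), np.float64(0.13390805925854804)]
c [ 0.60586015 -0.20313354] y [0.19937341 0.97992359] x [ 0.97992359 -0.19937341] -11.500320210043226
knob in case -0.030794060817407497 -0.0009245357694906256
[[ 4.21141987e-01  9.06994562e-01 -5.39283851e-04]
 [ 9.06993389e-01 -4.21142313e-01 -1.46475548e-03]
 [-1.55564050e-03  1.27743144e-04 -9.99998782e-01]]
```

play_rows(deltas=[[[-1,-0.1,0.18,0,0,0,-0.037],[-1,-0.19,0.36,0,0,0,-0.074],[-1,-0.29,0.55,0,0,0,-0.074],[-1,-0.39,0.73,0,0,0,-0.074],[-1,-0.48,0.91,0,0,0,-0.074]]], force=15)

```text
clock: 0.72
tool_pos: [0.4509, 0.3188, 0.257]
eef_rot: [0.775, 0.632, -0.001, 0.0]
contact_force: [1.0, 1.3, -0.0]
opening: 1.0
```

```bash
cat >> h.py <<'E'
from scipy.spatial.transform import Rotation as R
cy=np.array([.1994,.9799,0]);cx=np.array([.9799,-.1994,0])
MT=np.column_stack([cy,np.cross([0,0,-1],cy),[0,0,-1]])
def go(P):
    s=get_state();M=R.from_quat(s['eef_rot']).as_matrix()
    d=np.array(P)-s['tool_pos']
    print('pos',s['tool_pos'].round(4),'t',s['clock'],'F',s['contact_force'].round(1),'op',round(s['opening'],3))
    print('dist',np.linalg.norm(d).round(3),'shift',(M.T@d/.3).round(4),'turn',(R.from_matrix(M.T@MT).as_rotvec()/np.pi).round(4))
E
python3 -c "
from h import *
go([.55,.06,.24]);go([.5755,-.198,.2])"
```

```text
pos [0.4509 0.3188 0.257 ] t 0.725 F [ 1.   1.3 -0. ] op 1.0
dist 0.278 shift [-0.7786  0.497   0.0582] turn [-0.0002  0.0007 -0.0005]
pos [0.4509 0.3188 0.257 ] t 0.725 F [ 1.   1.3 -0. ] op 1.0
dist 0.535 shift [-1.6037  0.753   0.1932] turn [-0.0002  0.0007 -0.0005]
```

play_rows(deltas=[[[-1,-0.16,0.1,0,0,0,0],[-1,-0.31,0.2,0,0,0,0],[-1,-0.47,0.3,0.02,0,0,0],[-1,-0.62,0.4,0.04,0,0,0],[-1,-0.78,0.5,0.06,0,0,0]]])

```text
clock: 1.35
tool_pos: [0.5512, 0.0579, 0.2391]
eef_rot: [0.775, 0.632, -0.001, 0.0]
contact_force: [0.4, 1.0, -0.1]
opening: 1.0
```

```bash
python3 -c "
from h import *
go([.5755,-.198,.2])"
```

```text
pos [0.5512 0.0579 0.2391] t 1.35 F [ 0.4  1.  -0.1] op 1.0
dist 0.26 shift [-0.8191  0.2503  0.1316] turn [-0.0003  0.0006 -0.0003]
```

play_rows(deltas=[[[-1,-0.2,0.06,0.03,0,0,0],[-1,-0.4,0.12,0.06,0,0,0],[-1,-0.6,0.18,0.1,0,0,0],[-1,-0.8,0.25,0.13,0,0,0],[-1,-0.819,0.25,0.132,0,0,0]]])

```text
clock: 1.98
tool_pos: [0.5739, -0.2046, 0.1984]
eef_rot: [0.777, 0.629, -0.003, 0.001]
contact_force: [-0.8, 0.7, 0.5]
opening: 1.0
```

```bash
python3 -c "
from h import *
go([.5755,-.198,.12])
s=vision.snapshot('side');t=vision.snapshot('top')
cv2.imwrite('pics/s1.png',cv2.resize(s[120:384,160:400],None,fx=2,fy=2)[:,:,::-1]);"
```

```text
pos [ 0.5739 -0.2046  0.1984] t 1.975 F [-0.8  0.7  0.5] op 1.0
dist 0.079 shift [0.024  0.0012 0.2613] turn [-0.0008  0.0018 -0.0031]
```

View pics/s1.png

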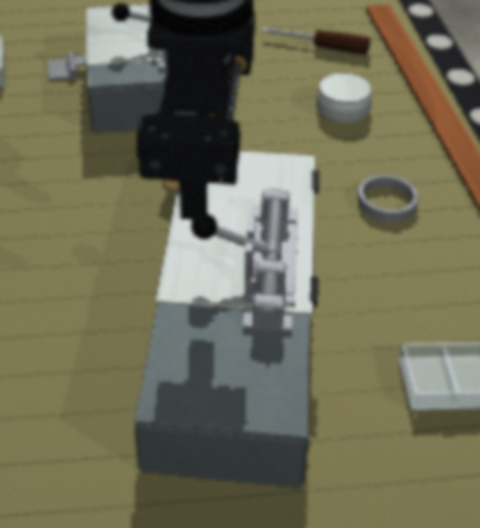

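The open fingers hang straight above the knob (crop pixel 204,228), clear of the bolt. I'll descend next.

play_rows(deltas=[[[-1,0,0,0,0,0,0],[-1,0.012,0,0.1,0,0,0],[-1,0.02,0,0.2,0,0,0],[-1,0.022,0,0.26,0,0,0],[-1,0.022,0,0.26,0,0,0]]])

```text
clock: 2.7
tool_pos: [0.5752, -0.1919, 0.1203]
eef_rot: [0.775, 0.632, -0.002, -0.001]
contact_force: [0.3, -0.8, -0.8]
opening: 1.003
```

```bash
python3 -c "
from h import *
go([.5755,-.198,.12])"
```

```text
pos [ 0.5752 -0.1919  0.1203] t 2.7 F [ 0.3 -0.8 -0.8] op 1.003
dist 0.006 shift [-0.0198  0.005   0.001 ] turn [-0.0015  0.0006 -0.0007]
```

play_rows(deltas=[[[-1,-0.02,0.005,0,0,0,0],[-1,-0.02,0.005,0,0,0,0],[0.2,-0.02,0.005,0,0,0,0],[0.2,-0.02,0.005,0,0,0,0],[0.2,-0.02,0.005,0,0,0,0]]], force=15)

```text
clock: 3.32
tool_pos: [0.5756, -0.198, 0.1205]
eef_rot: [0.775, 0.632, -0.002, -0.001]
contact_force: [-0.0, -0.6, 0.5]
opening: 0.679
```

```bash
python3 -c "
from h import *
go([.5755,-.198,.12])
s=vision.snapshot('side')
cv2.imwrite('pics/s2.png',cv2.resize(s[170:350,200:350],None,fx=3.2,fy=3.2)[:,:,::-1]);"
```

```text
pos [ 0.5756 -0.198   0.1205] t 3.325 F [-0.  -0.6  0.5] op 0.679
dist 0.0 shift [ 0.0001 -0.0002  0.0015] turn [-0.0014  0.0006 -0.0007]
```

View pics/s2.png

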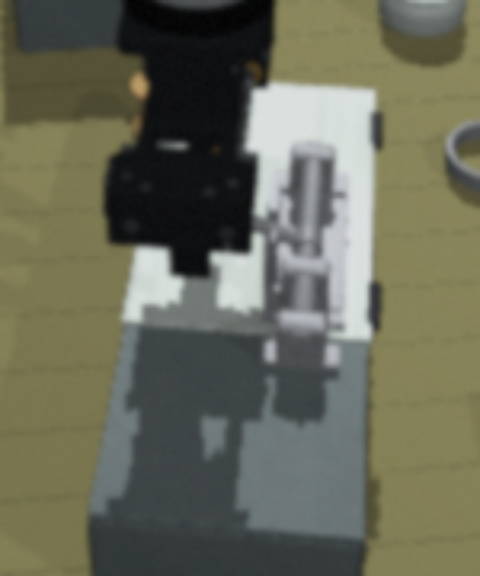

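The gripper hides the knob, and its shadow shows both fingers straddling it. I'll close onto it.

play_rows(deltas=[[[1,0,0,0,0,0,0],[1,0,0,0,0,0,0],[1,0,0,0,0,0,0],[1,0,0,0,0,0,0],[1,0,0,0,0,0,0]]], force=15)

```text
clock: 4.0
tool_pos: [0.5757, -0.1966, 0.1203]
eef_rot: [0.775, 0.632, -0.002, -0.002]
contact_force: [-0.5, 4.5, 0.8]
opening: 0.257
```

play_rows(deltas=[[[1,0,0,0,0,0,0],[1,0,0,0,0,0,0],[1,0,0,0,0,0,0]]], force=15)

```text
clock: 4.38
tool_pos: [0.5758, -0.1965, 0.1204]
eef_rot: [0.775, 0.632, -0.001, -0.002]
contact_force: [-0.4, 2.6, 0.2]
opening: 0.262
```

play_rows(deltas=[[[1,0,0.01,-0.021,0,0,0],[1,0,0.023,-0.043,0,0,0],[1,0,0.04,-0.064,0,0,0],[1,0,0.056,-0.08,0,0,0],[1,0,0.073,-0.094,0,0,0]]], force=15)

```text
clock: 5.0
tool_pos: [0.5976, -0.2009, 0.1487]
eef_rot: [0.775, 0.632, -0.001, -0.002]
contact_force: [1.3, 2.5, -4.2]
opening: 0.258
```

```bash
cat >> h.py <<'E'
c0=np.array([.6059,-.2031,0])
def case():
    s=get_state();d=s['tool_pos']-c0
    x,y,z=d@cx*1000,d@cy*1000,d[2]*1000
    print('case mm',round(x,1),round(y,1),round(z,1),'radius',np.hypot(x-30,z-92).round(1),'a',np.degrees(np.arctan2(z-92,30-x)).round(1))
    print('F case',(s['contact_force']@cx).round(1),(s['contact_force']@cy).round(1),s['contact_force'][2].round(1),s['opening'],s['clock'])
E
python3 -c "
from h import *
case()"
```

```text
case mm -8.6 0.5 148.7 radius 68.6 a 55.8
F case 0.8 2.7 -4.2 0.2579847954361241 5.0
```

play_rows(deltas=[[[1,0,0.026,-0.014,0,0,0],[1,0,0.053,-0.025,0,0,0],[1,0,0.082,-0.033,0,0,0],[1,0,0.112,-0.036,0,0,0],[1,0,0.127,-0.036,0,0,0]]], force=15)

```text
clock: 5.62
tool_pos: [0.6363, -0.2088, 0.1599]
eef_rot: [0.775, 0.632, -0.001, -0.001]
contact_force: [-1.2, 4.2, 4.8]
opening: 0.259
```

```bash
python3 -c "
from h import *
case()
s=vision.snapshot('side')
cv2.imwrite('pics/s3.png',cv2.resize(s[150:350,200:350],None,fx=3,fy=3)[:,:,::-1]);"
```

```text
case mm 31.0 0.4 159.9 radius 67.9 a 90.8
F case -2.0 3.8 4.8 0.25926472523547034 5.625
```

View pics/s3.png

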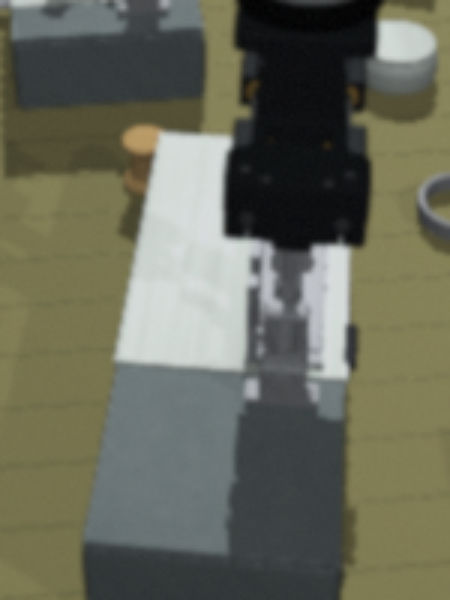

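The opening is still 0.26 and the TCP stands over the bolt axis, so the handle is upright. I'll slide it now.

play_rows(deltas=[[[1,0.03,0,0,0,0,0],[1,0.065,0,0,0,0,0],[1,0.1,0,0,0,0,0],[1,0.13,0,0,0,0,0],[1,0.16,0,0,0,0,0]]], force=20)

```text
clock: 6.3
tool_pos: [0.6465, -0.1613, 0.1599]
eef_rot: [0.775, 0.632, -0.001, -0.001]
contact_force: [0.1, -1.0, 3.1]
opening: 0.252
```

```bash
python3 -c "
from h import *
case()"
```

```text
case mm 31.5 49.1 159.9 radius 67.9 a 91.2
F case 0.3 -1.0 3.1 0.2522858659887628 6.3
```

play_rows(deltas=[[[1,0.01,0,0,0,0,0],[1,0.02,0,0,0,0,0],[1,0.02,0,0,0,0,0]]], force=20)

```text
clock: 6.68
tool_pos: [0.647, -0.1589, 0.1599]
eef_rot: [0.775, 0.631, -0.003, 0.001]
contact_force: [-0.7, -6.9, 3.4]
opening: 0.254
```

```bash
python3 -c "
from h import *
case()"
```

```text
case mm 31.5 51.5 159.9 radius 67.9 a 91.3
F case 0.7 -6.9 3.4 0.25432309906229394 6.675
```

Force stepped up to 7 N with little motion, so it is at its stop. I'll open, then rise.

play_rows(deltas=[[[-0.2,0,0,0,0,0,0],[-0.2,0,0,0,0,0,0],[-0.2,0,0,0,0,0,0],[-0.2,0,0,0,0,0,0]]])

```text
clock: 7.18
tool_pos: [0.6471, -0.1581, 0.1597]
eef_rot: [0.775, 0.632, -0.002, 0.0]
contact_force: [0.4, 0.0, 0.1]
opening: 0.595
```

play_rows(deltas=[[[-0.2,0,0,-0.05,0,0,0],[-0.2,0,0,-0.15,0,0,0],[-0.2,0,0,-0.3,0,0,0],[-0.2,0.1,-0.1,-0.4,0,0,0],[-0.2,0.3,-0.2,-0.4,0,0,0]]])

```text
clock: 7.8
tool_pos: [0.6094, -0.0634, 0.2834]
eef_rot: [0.777, 0.629, 0.0, 0.003]
contact_force: [0.4, 0.1, -0.6]
opening: 0.601
```

play_rows(deltas=[[[-0.2,0.2,-0.1,0,0,0,0],[-0.2,0.4,-0.2,0,0,0,0],[-0.2,0.6,-0.3,0,0,0,0],[-0.2,0.8,-0.3,0,0,0,0],[-0.2,0.8,-0.3,0,0,0,0]]])

```text
clock: 8.43
tool_pos: [0.5702, 0.1972, 0.2834]
eef_rot: [0.774, 0.633, 0.002, 0.002]
contact_force: [0.9, -0.8, -0.5]
opening: 0.601
```

Run:
```python
from h import *
case()
s=vision.snapshot('side')[:,:,::-1].copy();t=vision.snapshot('top')[:,:,::-1].copy()
cv2.imwrite('pics/s4.png',s);cv2.imwrite('pics/t4.png',t)
a=cv2.resize(s[150:350,220:340],None,fx=3,fy=3,interpolation=3)
b=cv2.resize(t[110:230,260:360+90],(432,273),interpolation=3)
c=np.zeros((600,792,3),np.uint8);c[:,:360]=a;c[:273,360:]=b;cv2.imwrite('pics/c4.png',c)
```

```text
case mm -114.8 385.2 283.4 radius 240.0 a 52.9
F case 1.0 -0.6 -0.5 0.6005146511917211 8.425
```

View pics/c4.png

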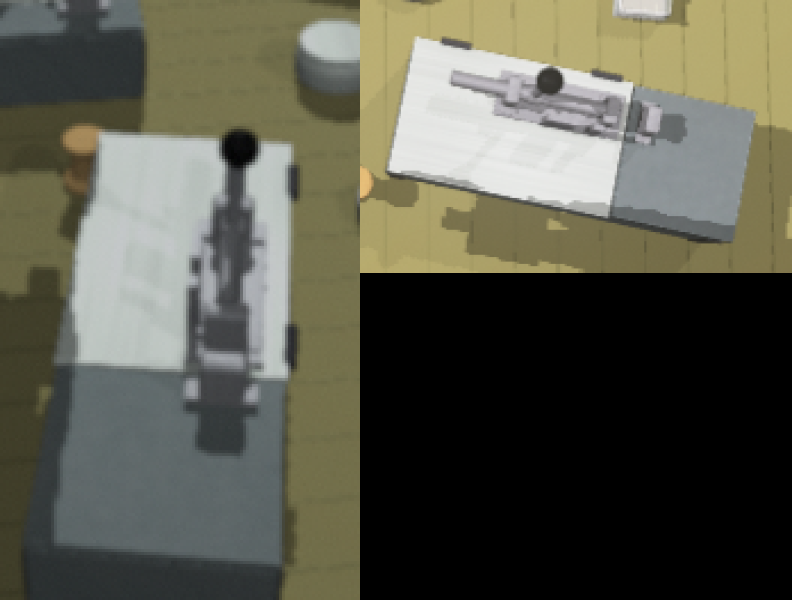

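View pics/t4.png

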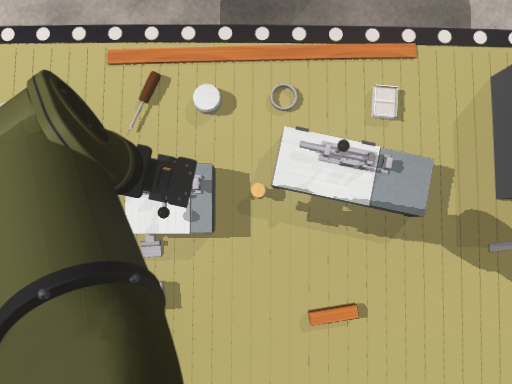

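The knob now stands upright over the bolt at top pixel ~(343,145). The bolt end sticks out at the left and is clear of the keeper at the right. The short case knob is still at (163,212). I'll measure the travel.

Run:
```python
from h import *
s=cv2.imread('pics/s4.png');t=cv2.imread('pics/t4.png');t0=cv2.imread('pics/top0.png')
A=blobs(s,(285,185,315,215));B=blobs(t,(333,135,355,156))
print(A,B)
A=max(A,key=lambda k:k[1][4]);B=max(B,key=lambda k:k[1][4])
P,e=tri(A[0],B[0]);d=P-c0;print(P,e,'case',d@cx,d@cy,P[2])
print(blobs(t0,(155,203,172,222)),blobs(t,(155,203,172,222)))
```

```text
[(array([299.24761905, 199.22857143]), [9, 9, 11, 12, 105])] []Traceback (most recent call last):
  File "<stdin>", line 5, in <module>
ValueError: max() iterable argument is empty
```

Run:
```python
from h import *
s=cv2.imread('pics/s4.png');t=cv2.imread('pics/t4.png');t0=cv2.imread('pics/top0.png')
A=blobs(s,(285,185,315,215));B=blobs(t,(333,135,355,156),65)
print(B)
A=max(A,key=lambda k:k[1][4]);B=max(B,key=lambda k:k[1][4])
P,e=tri(A[0],B[0]);d=P-c0;print(P,e,'case',d@cx,d@cy,P[2])
print(blobs(t0,(155,203,172,222),65),blobs(t,(155,203,172,222),65))
```

```text
[(array([343.14117647, 145.49411765]), [5, 6, 11, 10, 85])]
[ 0.64568276 -0.16058307  0.15771629] [ 0.39631899 -0.07523134 -0.02599127  0.45181756] case 0.030505247416090207 0.049595025148760914 0.1577162903659821
[(array([163.11458333, 212.11458333]), [3, 4, 11, 11, 96])] [(array([163.14736842, 212.11578947]), [3, 4, 11, 11, 95])]
```

```bash
python3 -c "
from plant import r
print(r.finish_job())"
```

```text
the job is handed in; nothing more can be done
None
```

The long case is unbolted. I pinched its knob, swung the handle up out of the notch until it stood upright, and slid the bolt back to its stop. Then I let go, moved the arm clear and handed the job in at about 8.5 s. The hand-in reports no verdict, so the result rests on my own checks.

- **Bolt travel:** seen from two cameras after release, the knob is at case x = 30.5, y = 49.6 and z = 157.7 mm. That means the handle is upright and the bolt moved about 50.5 mm. The nominal travel is 50 mm, so the difference is within the calibration error.
- **At its stop:** at the end of the slide the force rose to about 7 N and the bolt barely moved further. Bolt friction is only about 2 N.
- **Short case:** its knob is at the same pixel as before (163, 212), so its bolt was not moved.
- **Robot clear:** the force reading was about 1 N or less after release, and nothing was being touched. The highest force I read along the way was about 7 N.

One reading was slightly off: the opening while gripping read about 22.5 mm for the 24 mm knob, but the grip held throughout. My first dark-colour threshold also missed the knob in the final top view, and a looser one found it cleanly.

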